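Draw a dropped locking ring out from under the bench guard

TASK

A round steel locking ring from a stage light has slid under the low wire guard at the back of the test bench, where neither hand nor gripper fits. Take the hooked rod by its handle (not the plain straight rod), reach its hook in behind the ring and draw the ring out through the open front, until it lies flat on the open bench in front of the guard, a few centimetres clear of it. Do not touch the ring with the gripper or arm and leave the hex nut that is also under the guard where it lies; when the ring is out, lay the rod flat on the bench and let go.

Things in the scene. Friction and masses are not known exactly. Their poses are not given: they have to be found in the camera images.
- guard: Low fixed dark steel frame, roof of thin wires: 200 deep (x), 300 wide (y), 70 high, free height 60 below. Origin: centre of its footprint at bench height; x points inwards, away from the robot. Open front edge at x -100 between 10 mm corner posts at y +-145. At the back (x 52 to 98) inside runs an aluminium socket rail 40 high. Up to 6 degrees askew.
- hook_rod: Lies flat: black handle 100 long (x), 22 wide (y), 28 high; from its +x end a 7 mm steel rod at bench level (axis z 3.5) to x 175, then square to +y, y 73 (crossbar), then back to x 153: a flat J, mouth 66 wide, middle y 36. Origin: middle of handle's underside, x to the hook. 130 g, balance x 56. A plain rod, same handle, no hook, lies elsewhere: not wanted.
- ring: Round plain steel ring lying flat on the bench under the guard, 46 outside diameter, hole 28, 14 high, 110 g. Origin: centre of its underside, z up. It starts with its centre 40 to 65 mm behind the guard's front edge; nothing stands on the bench within 60 mm of its centre.
- nut: Large six-sided steel nut lying flat on the bench under the same guard, 41 across flats, 20 high, 140 g, 85 to 155 mm from the ring's centre. To be left where it is. Origin: centre of its underside.
Not all that is in view belongs to the job. Several things look just like the hook_rod: the one meant starts farthest to the robot's right.

How it is judged:
On the way:
1. the hooked rod touches the ring while the ring is still under the guard (contact force between hook_rod and ring above 0.05 N and x of ring in the frame of guard above -0.1 m).
At the end, for the whole second after the job is handed in: The ring is at rest, flat (10 degrees) on the bench in front of the guard, its centre 33 to 250 mm before the front edge and within 220 mm of the guard's middle sideways; the hooked rod is at rest, flat (10 degrees), underside down on the bench; the nut is within 20 mm of its start (x of ring in the frame of guard between -0.35 and -0.133 m and y of ring in the frame of guard between -0.22 and 0.22 m and height (world z) of ring below 0.01 m and angle between each of ring, hook_rod's own z axis and vertical below 0.17 rad and linear speed of each of ring, hook_rod below 0.02 m/s and height (world z) of hook_rod below 0.015 m and distance of nut from where it was at the start of the episode below 0.02 m); the robot touches nothing.
It fails at once if the gripper or arm touches the ring (contact force between any of the fingers, the arm and ring above 0.5 N).
It fails at once if the nut is moved by more than 20 mm (distance of nut from where it was at the start of the episode above 0.02 m).
It also fails if it takes over 45 s, if anything falls off the work surface, if the arm or the gripper's body presses on something with over 40 N, if the wrist force passes 120 N, or if a joint passes its speed limit or range.

ROBOT

A 7-joint arm with a two-finger parallel gripper is mounted at the origin on the work surface. World frame = base frame: x ahead of the robot, y to its left, z up, the work surface at z = 0. Lengths are in m, angles in rad, forces in N, time in s.
With the tool pointing down it reaches from about 0.425 to 0.875 m from the base axis. Payload 4.7 kg.
Tool frame: the origin (TCP) lies at the centre of the arm's flange, where the gripper is bolted on; the fingertips stand 182 mm ahead of it and the grasp point (between the pads) lies ahead of it (ctrl.hold_point_z is the z of the grasp point in the tool frame, in m); z points along the fingers, y is the direction in which the jaws open and shut (so a half turn about z gives the same grasp; the last joint's range is limited). The gripper opens to 87 mm and grips with 3 to 60 N. Pads are 19 mm wide; open, the fingers measure 117 mm over their backs; the gripper's body (75 mm by 190 mm) begins 51 mm behind the grasp point.
Start: joints at [1.346, 0.321, -0.07, 1.45, 0.023, 1.371, -0.057], TCP at [0.154, -0.632, 0.405] pointing down, gripper open.
Joint ranges: [-2.86, 2.86], [-0.3, 2.09], [-1.38, 1.24], [0.06, 2.45], [-1.56, 4.7], [0.09, 2.05], [-2.69, 2.69]. Speed limits (rad/s): [2.57, 2.57, 3.14, 3.14, 3.14, 3.14, 3.14].

INTERFACE

Orientations are given as a rotation vector (axis times angle).
In Python, from bench import get_state, imaging, workorder, ctrl gives the robot as it stands.
- The arm moves only by the tool step_arm, never from a script. Its argument "increments" is a list of rows, each an object of numbers: "claw": the opening, from 0 (shut) to 1 (fully open); "tx", "ty", "tz": the shift along the tool's x, y, z in m; "spin": the turn about the tool's z in degrees. A call has 1 to 8 rows; each row is the pose to reach, as a shift and turn from the pose commanded when the call began, along the tool's axes at that moment; what a row does not reach only later rows make up. A row lasts 1/12 s, in which the tool goes at most 41.7 mm and 7.16 degrees, less where a joint would pass 70% of its speed; a pose out of reach is approached as far as the arm can. A call with a gripper value outside its range is refused whole. The fingers move at their own pace and stop on an object; "force" is the grip in N (left out, the last holds). Time passes only in rows, so rows that repeat a pose let the fingers close. It gives the time, the measured TCP pose, the force and the opening at its end, in the units of the state.
- get_state(): the state, without advancing time (a new reading comes with each control period).
- imaging.get_image(name): name is "scene" or "top" or "wrist"; returns the picture (420x560x3 uint8, blue, green, red); there is no depth.
- imaging.camera_params(name): a dict with "intrinsics" (3x3 intrinsics, pixels), "camera_from_world" (4x4, takes a point from world to camera coordinates). Camera axes: x right, y down, z forward; pixel columns grow to the right and rows downward; lengths in m; the calibration is good to about 2 mm. A picture is of the moment at which its call begins: read the wrist's pose just before it. camera_params takes no time and is no camera call; for the wrist camera it gives the pose at the moment of the call.
- workorder.close_job(): hands the job in, once; it reports no verdict.
The state is a dict: "time": time; "joint_positions": joint angles; "qd": joint speeds; "joint_torque": joint torques, N m; "position": TCP position; "tool_rot": TCP orientation; "ft_force": force on the tool from outside, world axes, zero at the start; "torque": the same for the moment, N m; "grip_width": opening from 0.0 (shut) to 1.0 (fully open).
Only numpy, scipy, OpenCV 4.12 (cv2) and the standard library are available. Lean on these libraries where they do the work, as an engineer would, in place of code of your own. Each camera call takes 0.05 s, during which the arm holds its last target. There are 200 camera calls.

## Working session

There is one attempt and no reset: what is moved stays moved. The work goes in short steps, Python scripts to look and compute and a tool call to move; the robot and the scene stay as the last step left them, time stands still between calls to the robot, and variables do not carry over. Pictures are saved under pics/ and viewed, on a budget of 10 in all, crops included, one or two more only if the job needs it, and the job is handed in when it is done.

Besides the shell and the picture viewer there is one more tool, called after "Request:" as name(argument=value, ...) on one line, values as JSON. step_arm: Moves the arm, as the interface text tells. Its arguments: {"type":"object","properties":{"increments":{"type":"array"},"force":{"type":"number"}},"required":["increments"]}

```bash
mkdir -p pics; cat > h.py <<'E'
import numpy as np,cv2
from bench import get_state, imaging, workorder, ctrl
def ray(name,u,v,z=0,P=None):
    P=P or imaging.camera_params(name);K=np.array(P["intrinsics"]);T=np.array(P["camera_from_world"])
    R=T[:3,:3];c=-R.T@T[:3,3];d=R.T@np.linalg.solve(K,[u,v,1]);return (c+d*(z-c[2])/d[2])
def proj(name,p,P=None):
    P=P or imaging.camera_params(name);K=np.array(P["intrinsics"]);T=np.array(P["camera_from_world"])
    q=K@(T[:3,:3]@np.array(p)+T[:3,3]);return q[:2]/q[2]
E
python3 - <<'E'
from h import *
s=get_state();print(s,ctrl.hold_point_z)
for n in("top","scene"):
    i=imaging.get_image(n);cv2.imwrite(f"pics/{n}0.png",cv2.resize(i,(800,600),interpolation=cv2.INTER_CUBIC));cv2.imwrite(f"pics/{n}0raw.png",i)
    P=imaging.camera_params(n);print(n,P)
E
```

```text
{'time': 0.0, 'joint_positions': array([ 1.34611359,  0.32180447, -0.07009537,  1.45169535,  0.02258391,
        1.37072348, -0.05694369]), 'qd': array([ 0.00016659,  0.00116438,  0.00034687,  0.00084321, -0.00040954,
        0.0007277 ,  0.00092804]), 'joint_torque': array([-2.56890653e-04, -4.91287279e+01, -4.03944505e-01, -3.12530065e+01,
       -6.38576620e-02,  4.37631912e-02,  1.56412780e-04]), 'position': array([ 0.15366849, -0.63136659,  0.40366305]), 'tool_rot': array([-3.11742284e+00, -3.73962817e-01,  4.63876508e-04]), 'ft_force': array([ 0.57040909, -0.23022208, -0.30007296]), 'torque': array([ 0.02689741,  0.02537266, -0.05600045]), 'grip_width': 1.0014136156634281} 0.1635
top {'intrinsics': array([[475.96183847,   0.        , 283.27460196],
       [  0.        , 475.96183847, 208.21827622],
       [  0.        ,   0.        ,   1.        ]]), 'camera_from_world': array([[-0.00435996, -0.99973072, -0.02279186,  0.0131529 ],
       [-0.99803535,  0.00577486, -0.06238661,  0.57088457],
       [ 0.06250143,  0.02247507, -0.99779178,  1.06307451],
       [ 0.        ,  0.        ,  0.        ,  1.        ]])}
scene {'intrinsics': array([[534.46245102,   0.        , 276.79408763],
       [  0.        , 534.46245102, 214.20038888],
       [  0.        ,   0.        ,   1.        ]]), 'camera_from_world': array([[-0.71974359,  0.69417555,  0.00945928,  0.41332541],
       [ 0.38430074,  0.40972879, -0.82730602, -0.18360784],
       [-0.57817135, -0.591813  , -0.56167185,  1.62841648],
       [ 0.        ,  0.        ,  0.        ,  1.        ]])}
```

View pics/top0.png

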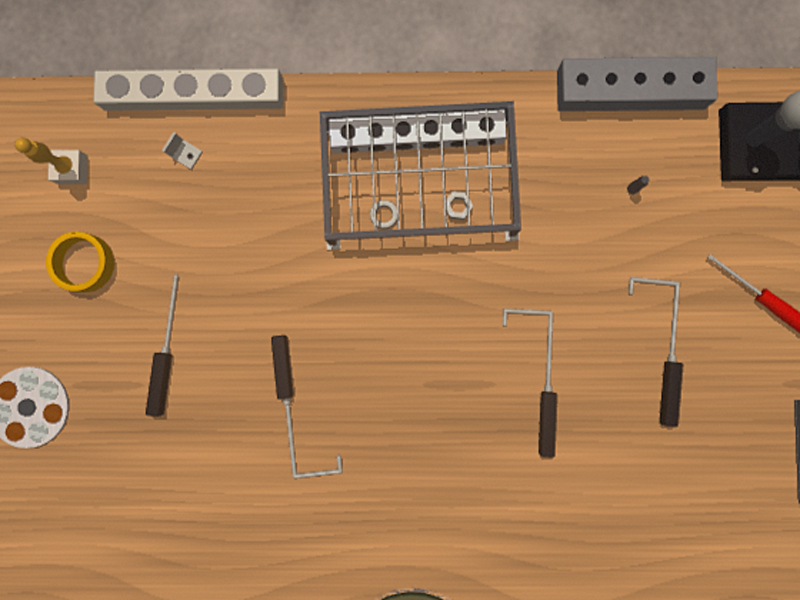

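View pics/scene0.png

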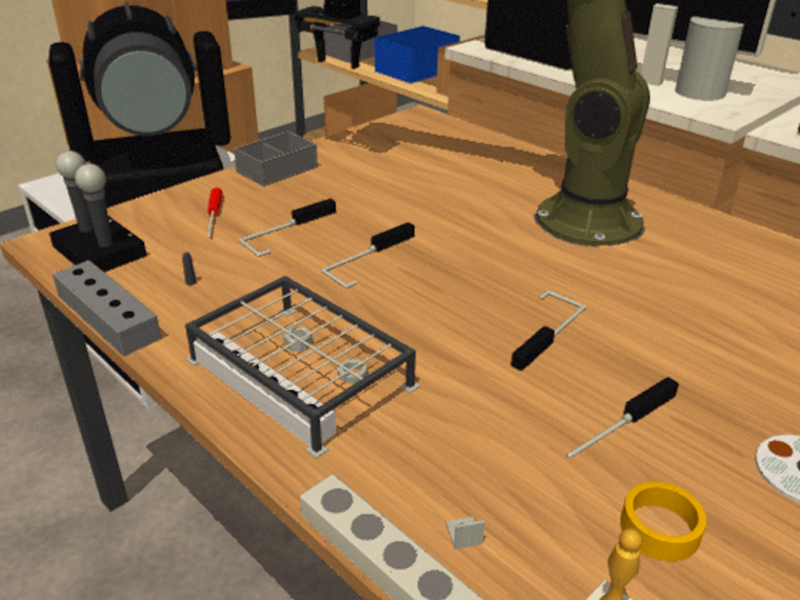

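The top view (800x600) shows the wanted rod farthest right: its handle runs from (672,426) to (673,362), the elbow is at (680,285) and the hook tip at (631,293). The ring is at (385,214), the nut at (459,206), and the guard's front feet are at about (333,245) and (513,237). I'll turn these into positions next.

```bash
python3 - <<'E'
from h import *
def m(n,u,v,z): p=ray(n,u*.7,v*.7,z);print(n,u,v,z,p.round(4));return p
print("handle near/far top z.028");a=m("top",671,426,.028);b=m("top",673.5,362,.028)
print("elbow");m("top",678.5,285,.0035);m("top",631,281,.0035);m("top",631,293,.0035);m("top",672,358,.0035)
print("ring");m("top",385,214,.014);print("nut");m("top",459.5,206,.02)
print("roof corners");[m("top",*p,.07) for p in((326,243),(520,233),(513,103),(321,113))]
print("feet");[m("top",*p,.0) for p in((333,248),(513,239))]
m("scene",352,370,.014);m("scene",299,338,.02)
i=cv2.imread("pics/top0raw.png")
a=cv2.resize(i[65:180,220:370],(800,600),interpolation=cv2.INTER_CUBIC)
cv2.imwrite("pics/g.png",a)
a=cv2.resize(i[185:305,415:565][:, :145],(720,600),interpolation=cv2.INTER_CUBIC);cv2.imwrite("pics/r.png",a)
E
```

```text
handle near/far top z.028
top 671 426 0.028 [ 0.3692 -0.4002  0.028 ]
top 673.5 362 0.028 [ 0.4675 -0.4068  0.028 ]
elbow
top 678.5 285 0.0035 [ 0.5893 -0.4273  0.0035]
top 631 281 0.0035 [ 0.5962 -0.3521  0.0035]
top 631 293 0.0035 [ 0.5769 -0.3516  0.0035]
top 672 358 0.0035 [ 0.4731 -0.4136  0.0035]
ring
top 385 214 0.014 [0.7059 0.0414 0.014 ]
nut
top 459.5 206 0.02 [ 0.7167 -0.078   0.02  ]
roof corners
top 326 243 0.07 [0.6516 0.1287 0.07  ]
top 520 233 0.07 [ 0.6646 -0.1663  0.07  ]
top 513 103 0.07 [ 0.8658 -0.1585  0.07  ]
top 321 113 0.07 [0.8537 0.1371 0.07  ]
feet
top 333 248 0.0 [0.6534 0.127  0.    ]
top 513 239 0.0 [ 0.6659 -0.1652  0.    ]
scene 352 370 0.014 [0.7139 0.048  0.014 ]
scene 299 338 0.02 [ 0.727  -0.0669  0.02  ]
```

View pics/g.png

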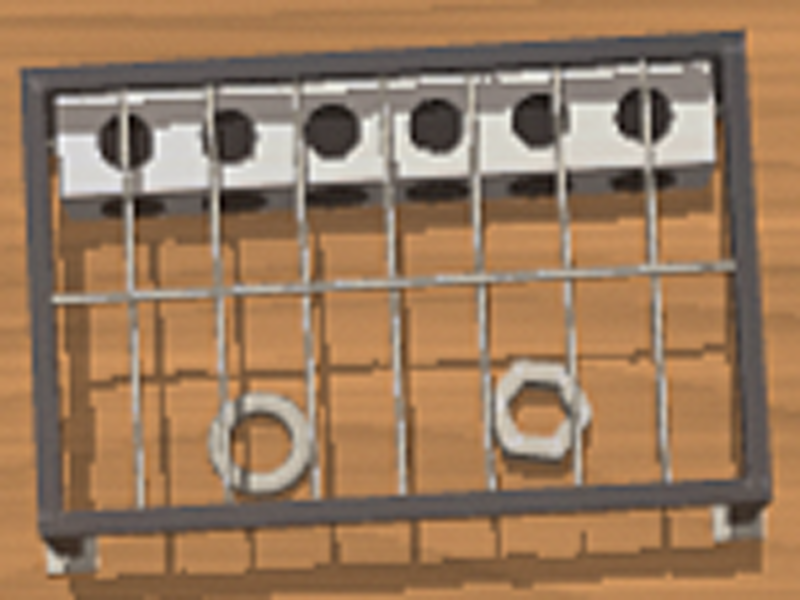

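View pics/r.png

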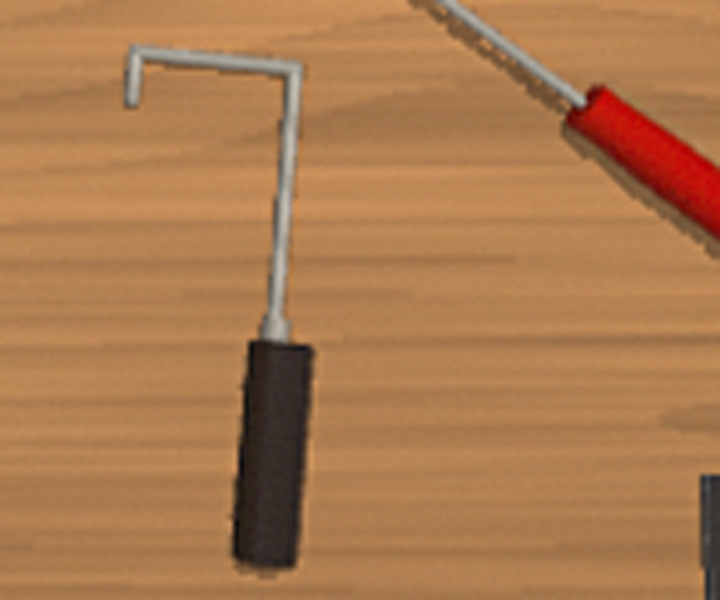

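Both crops agree with the earlier readings. The guard is yawed about +2.4° with its front centre near (0.659,-0.019). The ring is near (0.707,0.042), 49 mm behind the front edge, and the nut is 120 mm from the ring. The rod's handle is centred near (0.418,-0.408), yaw about -5.5°. I'll go above the handle.

```bash
cat >> h.py <<'E'
from scipy.spatial.transform import Rotation as Ro
def go(p,yaw):
    s=get_state();R=Ro.from_rotvec(s["tool_rot"]).as_matrix()
    y0=np.degrees(np.arctan2(R[1,0],R[0,0]));d=R.T@(np.array(p)-s["position"])
    print("t",round(s["time"],2),"pos",s["position"].round(4),"yaw",round(y0,2),"tilt",R[:,2].round(3),"F",s["ft_force"].round(1),"w",round(s["grip_width"],3),"shift",d.round(4),"spin",round(-(yaw-y0),2))
E
python3 -c "
from h import *
go([.433,-.4095,.30],-5.5)"
```

```text
t 0.1 pos [ 0.1537 -0.6314  0.4037] yaw 13.68 tilt [-0.001  0.002 -1.   ] F [ 0.7 -0.6 -1. ] w 0.998 shift [ 0.3239 -0.1493  0.104 ] spin 19.18
```

Request:
step_arm(increments=[{"tx":0.2,"ty":-0.09,"tz":0.06,"spin":12,"claw":1},{"tx":0.2,"ty":-0.09,"tz":0.06,"spin":12},{"tx":0.2,"ty":-0.09,"tz":0.06,"spin":12},{"tx":0.2,"ty":-0.09,"tz":0.06,"spin":12},{"tx":0.2,"ty":-0.09,"tz":0.06,"spin":12},{"tx":0.2,"ty":-0.09,"tz":0.06,"spin":12},{"tx":0.2,"ty":-0.09,"tz":0.06,"spin":12},{"tx":0.2,"ty":-0.09,"tz":0.06,"spin":12}])

```text
invalid input at $.increments[1]: expected keys claw, tx, ty, tz, spin
```

```bash
python3 -c "
from h import *
go([.433,-.4095,.30],-5.5)"
```

```text
t 0.1 pos [ 0.1537 -0.6314  0.4037] yaw 13.68 tilt [-0.001  0.002 -1.   ] F [ 0.7 -0.6 -1. ] w 0.998 shift [ 0.3239 -0.1493  0.104 ] spin 19.18
```

Request:
step_arm(increments=[{"claw":1,"tx":0.2,"ty":-0.09,"tz":0.06,"spin":12},{"claw":1,"tx":0.2,"ty":-0.09,"tz":0.06,"spin":12},{"claw":1,"tx":0.2,"ty":-0.09,"tz":0.06,"spin":12},{"claw":1,"tx":0.2,"ty":-0.09,"tz":0.06,"spin":12},{"claw":1,"tx":0.2,"ty":-0.09,"tz":0.06,"spin":12},{"claw":1,"tx":0.2,"ty":-0.09,"tz":0.06,"spin":12},{"claw":1,"tx":0.2,"ty":-0.09,"tz":0.06,"spin":12}])

```text
time: 0.68
position: [0.3321, -0.4918, 0.3428]
tool_rot: [-3.136, -0.062, -0.001]
ft_force: [0.3, 0.1, 0.7]
grip_width: 1.002
```

```bash
python3 -c "
from h import *
go([.433,-.4095,.30],-5.5)"
```

```text
t 0.68 pos [ 0.3321 -0.4918  0.3428] yaw 2.25 tilt [ 0.001  0.005 -1.   ] F [0.3 0.1 0.7] w 1.002 shift [ 0.104  -0.078   0.0433] spin 7.75
```

Request:
step_arm(increments=[{"claw":1,"tx":0.104,"ty":-0.078,"tz":0.043,"spin":7.5},{"claw":1,"tx":0.104,"ty":-0.078,"tz":0.043,"spin":7.5},{"claw":1,"tx":0.104,"ty":-0.078,"tz":0.043,"spin":7.5},{"claw":1,"tx":0.104,"ty":-0.078,"tz":0.043,"spin":7.5},{"claw":1,"tx":0.104,"ty":-0.078,"tz":0.043,"spin":7.5},{"claw":1,"tx":0.104,"ty":-0.078,"tz":0.043,"spin":7.5}])

```text
time: 1.18
position: [0.4285, -0.4156, 0.3012]
tool_rot: [-3.137, 0.157, 0.002]
ft_force: [-1.0, -0.9, 0.8]
grip_width: 0.997
```

```bash
python3 -c "
from h import *
go([.433,-.4095,.30],-5.5)
P=imaging.camera_params('wrist')
for p in([.418,-.408,.028],[.592,-.427,.0035]):print(proj('wrist',p,P)/.7)
i=imaging.get_image('wrist');cv2.imwrite('pics/w1.png',cv2.resize(i,(800,600)))
import pickle;pickle.dump(P,open('P1.pkl','wb'))
go([.433,-.4095,.30],-5.5)"
```

```text
t 1.18 pos [ 0.4285 -0.4156  0.3012] yaw -5.72 tilt [-0.001  0.    -1.   ] F [-1.  -0.9  0.8] w 0.997 shift [ 0.0039 -0.0065  0.0012] spin -0.22
[380.99227453 320.67077871]
[382.66959271  19.93034283]
t 1.23 pos [ 0.4274 -0.417   0.3016] yaw -5.89 tilt [-0.001 -0.001 -1.   ] F [-1.  -1.5  1.1] w 1.0 shift [ 0.0048 -0.008   0.0016] spin -0.39
```

View pics/w1.png

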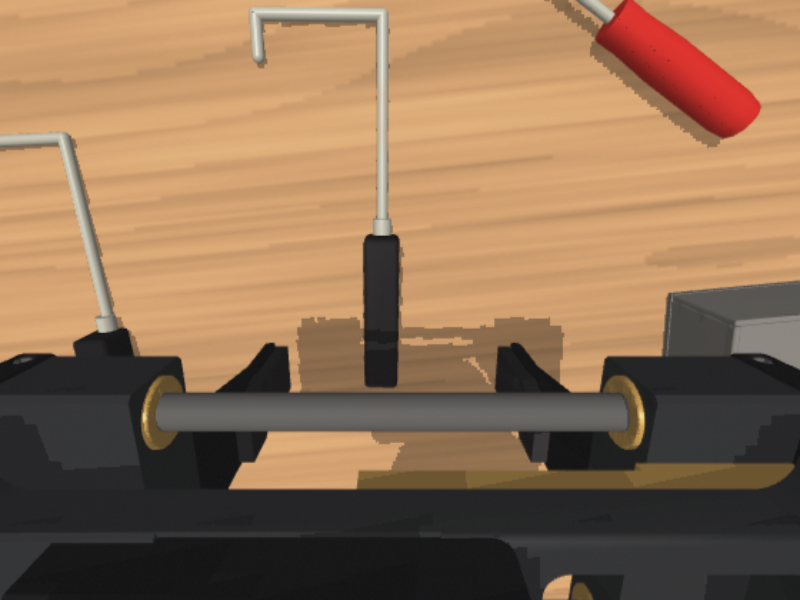

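The wrist view shows the hooked rod almost vertical in the picture: handle top from (381,237) to (381,384), elbow at (383,14) and hook tip at (259,62).

```bash
python3 -c "
from h import *
import pickle;P=pickle.load(open('P1.pkl','rb'))
for u,v,z in((381.5,237,.028),(381,383,.028),(382,228,.0035),(383,15,.0035),(255,15,.0035)):print(ray('wrist',u*.7,v*.7,z,P).round(4))
go([.433,-.4095,.30],-5.5)"
```

```text
[ 0.4708 -0.414   0.028 ]
[ 0.3745 -0.4033  0.028 ]
[ 0.4735 -0.414   0.0035]
[ 0.5944 -0.4275  0.0035]
[ 0.6018 -0.3541  0.0035]
t 1.23 pos [ 0.4274 -0.417   0.3016] yaw -5.89 tilt [-0.001 -0.001 -1.   ] F [-1.  -1.5  1.1] w 1.0 shift [ 0.0048 -0.008   0.0016] spin -0.39
```

Request:
step_arm(increments=[{"claw":1,"tx":0.007,"ty":-0.006,"tz":0.035,"spin":0.4},{"claw":1,"tx":0.007,"ty":-0.006,"tz":0.06,"spin":0.4},{"claw":1,"tx":0.007,"ty":-0.006,"tz":0.07,"spin":0.4},{"claw":1,"tx":0.007,"ty":-0.006,"tz":0.07,"spin":0.4},{"claw":1,"tx":0.007,"ty":-0.006,"tz":0.07,"spin":0.4}])

```text
time: 1.65
position: [0.4349, -0.4121, 0.2322]
tool_rot: [3.136, -0.174, -0.001]
ft_force: [0.0, -1.0, 1.6]
grip_width: 0.999
```

```bash
python3 -c "
from h import *
go([.436,-.4103,.187],-6.2)"
```

```text
t 1.65 pos [ 0.4349 -0.4121  0.2322] yaw -6.36 tilt [-0.001 -0.001 -1.   ] F [ 0.  -1.   1.6] w 0.999 shift [ 0.0009 -0.0019  0.0452] spin -0.16
```

Request:
step_arm(increments=[{"claw":1,"tx":0.001,"ty":-0.002,"tz":0.025,"spin":0},{"claw":1,"tx":0.001,"ty":-0.002,"tz":0.04,"spin":0},{"claw":1,"tx":0.001,"ty":-0.002,"tz":0.045,"spin":0},{"claw":1,"tx":0.001,"ty":-0.002,"tz":0.045,"spin":0},{"claw":0.4,"tx":0.001,"ty":-0.002,"tz":0.045,"spin":0},{"claw":0.4,"tx":0.001,"ty":-0.002,"tz":0.045,"spin":0},{"claw":0.4,"tx":0.001,"ty":-0.002,"tz":0.045,"spin":0}], force=45)

```text
time: 2.23
position: [0.4377, -0.4093, 0.1884]
tool_rot: [3.135, -0.171, 0.003]
ft_force: [0.3, 0.4, 0.3]
grip_width: 0.852
```

Request:
step_arm(increments=[{"claw":0,"tx":0,"ty":0,"tz":0,"spin":0},{"claw":0,"tx":0,"ty":0,"tz":0,"spin":0},{"claw":0,"tx":0,"ty":0,"tz":0,"spin":0},{"claw":0,"tx":0,"ty":0,"tz":0,"spin":0},{"claw":0,"tx":0,"ty":0,"tz":0,"spin":0},{"claw":0,"tx":0,"ty":0,"tz":0,"spin":0},{"claw":0,"tx":0,"ty":0,"tz":0,"spin":0}], force=45)

```text
time: 2.82
position: [0.4372, -0.4087, 0.1867]
tool_rot: [3.137, -0.17, -0.0]
ft_force: [0.5, 0.3, 0.9]
grip_width: 0.325
```

```bash
python3 -c "
from h import *
go([.436,-.4103,.187],-6.2)"
```

```text
t 2.82 pos [ 0.4372 -0.4087  0.1867] yaw -6.22 tilt [-0. -0. -1.] F [0.5 0.3 0.9] w 0.325 shift [-0.001   0.0018 -0.0003] spin -0.02
```

Request:
step_arm(increments=[{"claw":0,"tx":0,"ty":0,"tz":0,"spin":0},{"claw":0,"tx":0,"ty":0,"tz":0,"spin":0},{"claw":0,"tx":0,"ty":0,"tz":0,"spin":0},{"claw":0,"tx":0,"ty":0,"tz":0,"spin":0}], force=50)

```text
time: 3.15
position: [0.4372, -0.4087, 0.1867]
tool_rot: [3.137, -0.17, -0.0]
ft_force: [-0.7, -0.6, -0.2]
grip_width: 0.25
```

Request:
step_arm(increments=[{"claw":0,"tx":0,"ty":0,"tz":-0.015,"spin":0},{"claw":0,"tx":0,"ty":0,"tz":-0.03,"spin":0},{"claw":0,"tx":0,"ty":0,"tz":-0.03,"spin":0},{"claw":0,"tx":0,"ty":0,"tz":-0.03,"spin":0}])

```text
time: 3.48
position: [0.4375, -0.4088, 0.2172]
tool_rot: [3.136, -0.17, 0.002]
ft_force: [0.4, 0.8, -1.6]
grip_width: 0.249
```

```bash
python3 -c "
from h import *
go([.436,-.4103,.187],-6.2)
P=imaging.camera_params('wrist')
i=imaging.get_image('wrist');cv2.imwrite('pics/w2.png',cv2.resize(i,(800,600)))
import pickle;pickle.dump(P,open('P2.pkl','wb'))"
```

```text
t 3.48 pos [ 0.4375 -0.4088  0.2172] yaw -6.22 tilt [ 0.001 -0.001 -1.   ] F [ 0.4  0.8 -1.6] w 0.249 shift [-0.0013  0.0016  0.0302] spin -0.02
```

View pics/w2.png

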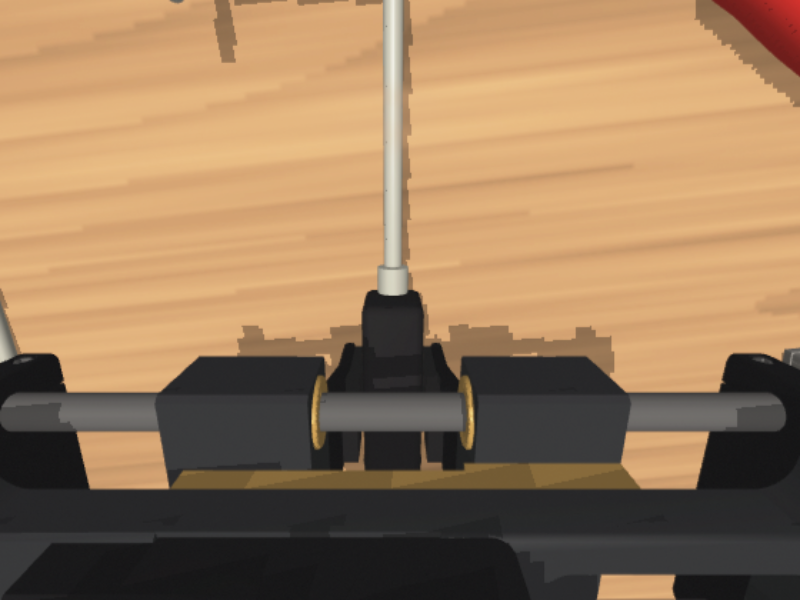

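The rod is gripped (opening 0.25, about 22 mm) and parallel to the tool axis. The handle's front edge is at row 291 and the hook tip sits at the top edge, near (178,0). Next I'll check the grasp offset and how level the rod is.

```bash
python3 -c "
from h import *
import pickle;P=pickle.load(open('P2.pkl','rb'))
s=get_state();R=Ro.from_rotvec(s['tool_rot']).as_matrix();t=s['position']
for u,v,z in((393,292,.0585),(394.5,267,.0335),(394,2,.0335)):print(((R.T@(ray('wrist',u*.7,v*.7,z,P)-t))).round(4))
for dx in(.135,.138,.141):
  for z in(.0235,.0335): print(dx,z,proj('wrist',t+R@[dx,-.073,0]*[1,1,0]+[0,0,z-t[2]],P)/.7)
go([.468,-.0045,.25],2.4)"
```

```text
[0.039  0.0014 0.1578]
[0.0427 0.0021 0.1828]
[0.1339 0.0017 0.1828]
0.135 0.0235 [186.5913178    9.57272513]
0.135 0.0335 [172.68525424  -2.01984828]
0.138 0.0235 [ 1.85473209e+02 -6.11346163e-02]
0.138 0.0335 [171.40993088 -12.37773726]
0.141 0.0235 [184.34283558  -9.80067092]
0.141 0.0335 [170.11965927 -22.85703265]
t 3.53 pos [ 0.4371 -0.4085  0.2163] yaw -6.22 tilt [-0.  0. -1.] F [ 0.3 -0.8 -1.6] w 0.251 shift [-0.013  -0.405  -0.0337] spin -8.62
```

Request:
step_arm(increments=[{"claw":0,"tx":0,"ty":-0.015,"tz":-0.034,"spin":0},{"claw":0,"tx":0,"ty":-0.045,"tz":-0.034,"spin":-2},{"claw":0,"tx":0,"ty":-0.08,"tz":-0.034,"spin":-4},{"claw":0,"tx":0,"ty":-0.115,"tz":-0.034,"spin":-6},{"claw":0,"tx":0,"ty":-0.15,"tz":-0.034,"spin":-8},{"claw":0,"tx":0,"ty":-0.185,"tz":-0.034,"spin":-8.6},{"claw":0,"tx":0,"ty":-0.21,"tz":-0.034,"spin":-8.6},{"claw":0,"tx":0,"ty":-0.22,"tz":-0.034,"spin":-8.6}])

```text
time: 4.2
position: [0.4611, -0.1853, 0.2496]
tool_rot: [-3.138, -0.074, 0.003]
ft_force: [-0.2, 0.5, -1.9]
grip_width: 0.248
```

```bash
python3 -c "
from h import *
go([.468,-.0045,.25],2.4)"
```

```text
t 4.2 pos [ 0.4611 -0.1853  0.2496] yaw 2.71 tilt [-0.002  0.002 -1.   ] F [-0.2  0.5 -1.9] w 0.248 shift [ 0.0155 -0.1803  0.    ] spin 0.31
```

Request:
step_arm(increments=[{"claw":0,"tx":0.004,"ty":-0.02,"tz":0,"spin":0},{"claw":0,"tx":0.008,"ty":-0.055,"tz":0,"spin":0},{"claw":0,"tx":0.012,"ty":-0.09,"tz":0,"spin":0},{"claw":0,"tx":0.015,"ty":-0.125,"tz":0,"spin":0},{"claw":0,"tx":0.015,"ty":-0.155,"tz":0,"spin":0},{"claw":0,"tx":0.015,"ty":-0.178,"tz":0,"spin":0},{"claw":0,"tx":0.015,"ty":-0.178,"tz":0,"spin":0},{"claw":0,"tx":0.015,"ty":-0.178,"tz":0,"spin":0}])

```text
time: 4.87
position: [0.4684, -0.0109, 0.2501]
tool_rot: [3.141, 0.069, -0.002]
ft_force: [-0.2, -1.3, -2.1]
grip_width: 0.249
```

```bash
python3 -c "
from h import *
go([.468,-.0045,.23],2.4)
a=imaging.get_image('scene')[200:330,120:360];b=imaging.get_image('top')[95:285,200:400]
cv2.imwrite('pics/c3.png',np.vstack([cv2.resize(a,(480,260),interpolation=2),cv2.resize(b,(480,340),interpolation=2)]))
a=cv2.resize(a,(800,433),interpolation=2);cv2.imwrite('pics/s3.png',a)
cv2.imwrite('pics/t3.png',cv2.resize(b,(631,600),interpolation=2))
go([.468,-.0045,.23],2.4)"
```

```text
t 4.87 pos [ 0.4684 -0.0109  0.2501] yaw 2.52 tilt [-0.001 -0.    -1.   ] F [-0.2 -1.3 -2.1] w 0.249 shift [-0.0001 -0.0064  0.0201] spin 0.12
t 4.97 pos [ 0.4685 -0.0129  0.2502] yaw 2.29 tilt [-0.001 -0.001 -1.   ] F [ 0.1 -0.6 -0.3] w 0.25 shift [-0.0002 -0.0084  0.0202] spin -0.11
```

View pics/s3.png

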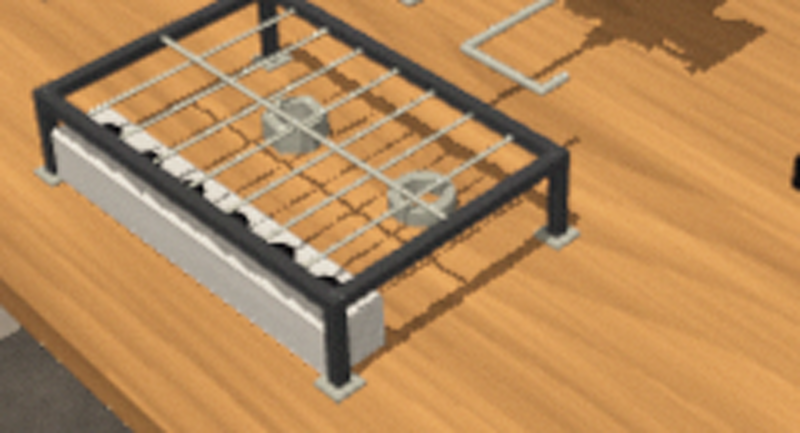

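View pics/t3.png

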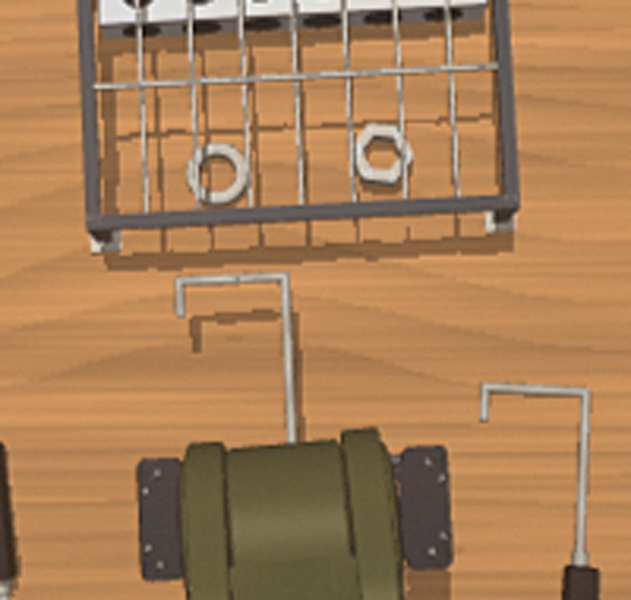

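The scene crop shows the elbow at (465,46), the crossbar end at (543,88) and the tip at (567,76). The top crop shows the elbow at (285,276), the crossbar end at (180,280), the ring at (218,174) and the nut at (382,154). I'll triangulate the hook.

```bash
python3 - <<'E'
from h import *
def M(n):
    P=imaging.camera_params(n);return np.array(P["intrinsics"])@np.array(P["camera_from_world"])[:3]
s=get_state();R=Ro.from_rotvec(s['tool_rot']).as_matrix()
for n,a,b in(("elbow",(466,46),(285,277)),("corner",(543,88),(180,281)),("tip",(567,76),(181,315)),("ring z.014",(422,192),(218,174)),("nut z.02",(295,116),(382,154))):
    a=np.array([[120+a[0]/3.333],[200+a[1]/3.333]]);b=np.array([[200+b[0]/3.155],[95+b[1]/3.158]])
    X=cv2.triangulatePoints(M("scene"),M("top"),a,b);X=X[:3,0]/X[3,0];print(n,X.round(4),(R.T@(X-s["position"])).round(4), "topray z.014",ray("top",b[0,0],b[1,0],.014).round(4))
for p in((100,222),(505,213)):print(ray("top",200+p[0]/3.155,95+p[1]/3.158,.07).round(4))
E
```

```text
elbow [ 0.6235 -0.0064  0.0656] [ 0.1553 -0.0004  0.1844] topray z.014 [ 0.6295 -0.0061  0.014 ]
corner [0.6208 0.0664 0.0665] [ 0.1555 -0.0733  0.1835] topray z.014 [0.6271 0.0702 0.014 ]
tip [0.5974 0.0659 0.0647] [ 0.1321 -0.0737  0.1853] topray z.014 [0.6024 0.0695 0.014 ]
ring z.014 [0.7068 0.0418 0.0102] [ 0.2404 -0.0452  0.2397] topray z.014 [0.7052 0.0424 0.014 ]
nut z.02 [ 0.7197 -0.0779  0.0153] [0.2485 0.0749 0.2347] topray z.014 [ 0.7189 -0.0771  0.014 ]
[0.6621 0.1211 0.07  ]
[ 0.6661 -0.1578  0.07  ]
```

The hook hangs level, and the elbow is about 158 mm ahead of the tool. I'll lower to insertion height (30 mm lift) and shift sideways, then go in over the ring.

Request:
step_arm(increments=[{"claw":0,"tx":0,"ty":-0.004,"tz":0.015,"spin":0},{"claw":0,"tx":0,"ty":-0.008,"tz":0.03,"spin":0},{"claw":0,"tx":0,"ty":-0.008,"tz":0.033,"spin":0},{"claw":0,"tx":0,"ty":-0.008,"tz":0.033,"spin":0},{"claw":0,"tx":0,"ty":-0.008,"tz":0.033,"spin":0}])

```text
time: 5.38
position: [0.4684, -0.0046, 0.2178]
tool_rot: [3.141, 0.063, -0.001]
ft_force: [0.4, -0.1, -0.8]
grip_width: 0.246
```

```bash
python3 -c "
from h import *
go([.5937,.0002,.217],2.4)"
```

```text
t 5.38 pos [ 0.4684 -0.0046  0.2178] yaw 2.28 tilt [-0. -0. -1.] F [ 0.4 -0.1 -0.8] w 0.246 shift [0.1253 0.0002 0.0008] spin -0.12
```

Request:
step_arm(increments=[{"claw":0,"tx":0.015,"ty":0,"tz":0,"spin":0},{"claw":0,"tx":0.035,"ty":0,"tz":0,"spin":0},{"claw":0,"tx":0.06,"ty":0,"tz":0,"spin":0},{"claw":0,"tx":0.085,"ty":0,"tz":0,"spin":0},{"claw":0,"tx":0.11,"ty":0,"tz":0,"spin":0},{"claw":0,"tx":0.125,"ty":0,"tz":0,"spin":0},{"claw":0,"tx":0.125,"ty":0,"tz":0,"spin":0},{"claw":0,"tx":0.125,"ty":0,"tz":0,"spin":0}])

```text
time: 6.05
position: [0.5937, 0.0011, 0.2181]
tool_rot: [-3.141, -0.064, -0.0]
ft_force: [-1.2, 0.1, -1.9]
grip_width: 0.245
```

```bash
python3 -c "
from h import *
go([.5937,.0002,.187],2.4)
a=imaging.get_image('scene')[200:330,120:360];b=imaging.get_image('top')[70:210,210:390]
a=cv2.resize(a,(600,325),interpolation=2);b=cv2.resize(b,(354,275),interpolation=2)
c=np.zeros((600,600,3),np.uint8);c[:325]=a;c[325:,:354]=b
cv2.imwrite('pics/c4.png',c)
go([.5937,.0002,.187],2.4)"
```

```text
t 6.05 pos [0.5937 0.0011 0.2181] yaw 2.32 tilt [ 0.  0. -1.] F [-1.2  0.1 -1.9] w 0.245 shift [-0.      0.0009  0.0311] spin -0.08
t 6.15 pos [0.5924 0.0013 0.2178] yaw 2.36 tilt [-0.001 -0.001 -1.   ] F [ 0.4 -0.7 -0.4] w 0.248 shift [0.0013 0.0011 0.0308] spin -0.04
```

View pics/c4.png

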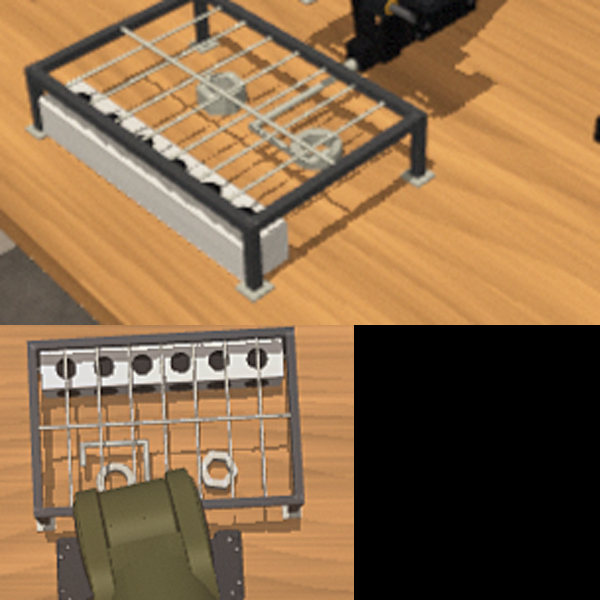

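The lower (top-camera) panel shows the crossbar at row 443 behind the ring (ring top at row 464). The hook's sides at columns 84 and 147 straddle the ring (97–136), and the nut at (219,470) is well clear. Next I'll lower the hook and draw the ring out gently.

Request:
step_arm(increments=[{"claw":0,"tx":0.001,"ty":0,"tz":0.01,"spin":0},{"claw":0,"tx":0.001,"ty":0,"tz":0.02,"spin":0},{"claw":0,"tx":0.001,"ty":0,"tz":0.027,"spin":0},{"claw":0,"tx":0.001,"ty":0,"tz":0.029,"spin":0},{"claw":0,"tx":0.001,"ty":0,"tz":0.029,"spin":0}])

```text
time: 6.57
position: [0.5935, 0.0017, 0.1876]
tool_rot: [3.141, 0.066, -0.004]
ft_force: [0.2, -0.1, -0.7]
grip_width: 0.252
```

Request:
step_arm(increments=[{"claw":0,"tx":-0.008,"ty":0,"tz":0,"spin":0},{"claw":0,"tx":-0.016,"ty":0,"tz":0,"spin":0},{"claw":0,"tx":-0.024,"ty":0,"tz":0,"spin":0},{"claw":0,"tx":-0.032,"ty":0,"tz":0,"spin":0},{"claw":0,"tx":-0.04,"ty":0,"tz":0,"spin":0},{"claw":0,"tx":-0.048,"ty":0,"tz":0,"spin":0},{"claw":0,"tx":-0.056,"ty":0,"tz":0,"spin":0},{"claw":0,"tx":-0.064,"ty":0,"tz":0,"spin":0}])

```text
time: 7.23
position: [0.5294, -0.001, 0.1889]
tool_rot: [3.141, 0.065, 0.0]
ft_force: [0.8, 0.8, -1.4]
grip_width: 0.247
```

```bash
python3 -c "
from h import *
go([.462,-.005,.188],2.4)"
```

```text
t 7.23 pos [ 0.5294 -0.001   0.1889] yaw 2.38 tilt [ 0. -0. -1.] F [ 0.8  0.8 -1.4] w 0.247 shift [-0.0675  0.0012  0.0008] spin -0.02
```

Request:
step_arm(increments=[{"claw":0,"tx":-0.009,"ty":0,"tz":0,"spin":0},{"claw":0,"tx":-0.018,"ty":0,"tz":0,"spin":0},{"claw":0,"tx":-0.027,"ty":0,"tz":0,"spin":0},{"claw":0,"tx":-0.036,"ty":0,"tz":0,"spin":0},{"claw":0,"tx":-0.045,"ty":0,"tz":0,"spin":0},{"claw":0,"tx":-0.054,"ty":0,"tz":0,"spin":0},{"claw":0,"tx":-0.062,"ty":0,"tz":0,"spin":0},{"claw":0,"tx":-0.067,"ty":0,"tz":0,"spin":0}])

```text
time: 7.9
position: [0.4622, -0.0037, 0.1887]
tool_rot: [3.141, 0.065, -0.0]
ft_force: [1.5, -0.1, -0.7]
grip_width: 0.248
```

```bash
python3 -c "
from h import *
a=imaging.get_image('scene')[180:310,120:380];b=imaging.get_image('top')[70:250,200:400]
a=cv2.resize(a,(600,300),interpolation=2);b=cv2.resize(b,(333,300),interpolation=2)
c=np.zeros((600,600,3),np.uint8);c[:300]=a;c[300:,:333]=b
cv2.imwrite('pics/c5.png',c)
go([.462,-.005,.187],2.4)"
```

```text
t 8.0 pos [ 0.4623 -0.0038  0.1887] yaw 2.38 tilt [-0.001 -0.001 -1.   ] F [ 0.6  0.8 -2. ] w 0.247 shift [-0.0004  0.0012  0.0017] spin -0.02
```

View pics/c5.png

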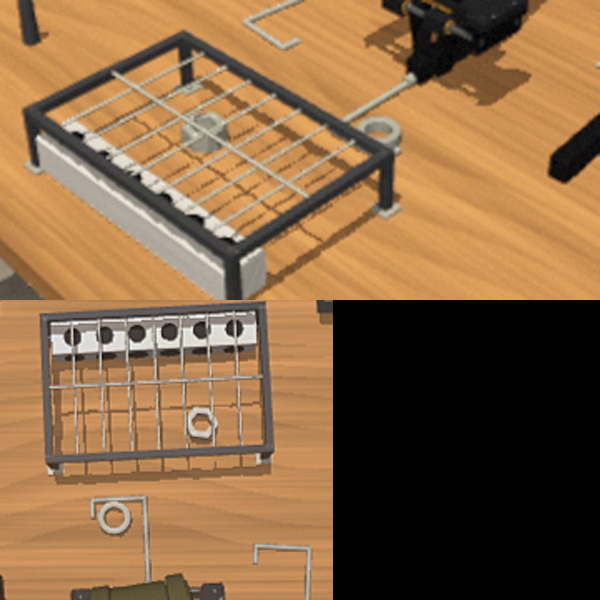

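The ring is out, at (114,517) in the lower panel, in front of the guard, and the nut at (202,423) looks unmoved. I'll measure both, then set the rod down.

```bash
python3 -c "
from h import *
c=np.array([.759,-.0148]);a=np.radians(2.4);G=np.array([[np.cos(a),np.sin(a)],[-np.sin(a),np.cos(a)]])
for u,v,z in((114,517,.014),(202,423,.02)):
  p=ray('top',200+u/1.665,70+(v-300)/1.667,z);print(p.round(4),G@(p[:2]-c))"
```

```text
[0.5898 0.0441 0.014 ] [-0.16659026  0.06592103]
[ 0.7176 -0.0773  0.02  ] [-0.04393126 -0.06069614]
```

Request:
step_arm(increments=[{"claw":0,"tx":0,"ty":0,"tz":0.001,"spin":0},{"claw":0,"tx":0,"ty":0,"tz":0.002,"spin":0},{"claw":0,"tx":0,"ty":0,"tz":0.002,"spin":0},{"claw":0.3,"tx":0,"ty":0,"tz":0.002,"spin":0},{"claw":0.5,"tx":0,"ty":0,"tz":0.002,"spin":0},{"claw":0.7,"tx":0,"ty":0,"tz":0.002,"spin":0},{"claw":0.7,"tx":0,"ty":0,"tz":0.002,"spin":0},{"claw":0.7,"tx":0,"ty":0,"tz":0.002,"spin":0}])

```text
time: 8.67
position: [0.4634, -0.0036, 0.1868]
tool_rot: [3.141, 0.065, 0.0]
ft_force: [0.3, -0.5, 1.0]
grip_width: 0.517
```

Request:
step_arm(increments=[{"claw":0.7,"tx":0,"ty":0,"tz":0,"spin":0},{"claw":0.7,"tx":0,"ty":0,"tz":0,"spin":0},{"claw":0.7,"tx":0,"ty":0,"tz":-0.02,"spin":0},{"claw":0.7,"tx":0,"ty":0,"tz":-0.05,"spin":0},{"claw":0.7,"tx":0,"ty":0,"tz":-0.09,"spin":0},{"claw":0.7,"tx":0,"ty":0,"tz":-0.12,"spin":0},{"claw":0.7,"tx":0,"ty":0,"tz":-0.12,"spin":0},{"claw":0.7,"tx":0,"ty":0,"tz":-0.12,"spin":0}])

```text
time: 9.33
position: [0.464, -0.0037, 0.3086]
tool_rot: [3.14, 0.065, 0.007]
ft_force: [0.0, -1.2, -0.6]
grip_width: 0.695
```

```bash
python3 -c "
from h import *
i=imaging.get_image('wrist');s=imaging.get_image('scene')
c=np.zeros((600,800,3),np.uint8);c[:300,:400]=cv2.resize(i,(400,300));c[300:]=cv2.resize(s[100:320,120:560],(800,300),interpolation=3)
cv2.imwrite('pics/c6.png',c)
go([.462,-.005,.3],2.4)"
```

```text
t 9.43 pos [ 0.4628 -0.0038  0.3059] yaw 2.38 tilt [-0.001 -0.    -1.   ] F [-1.2 -0.4 -0.6] w 0.7 shift [-0.0008  0.0012  0.0059] spin -0.02
```

View pics/c6.png

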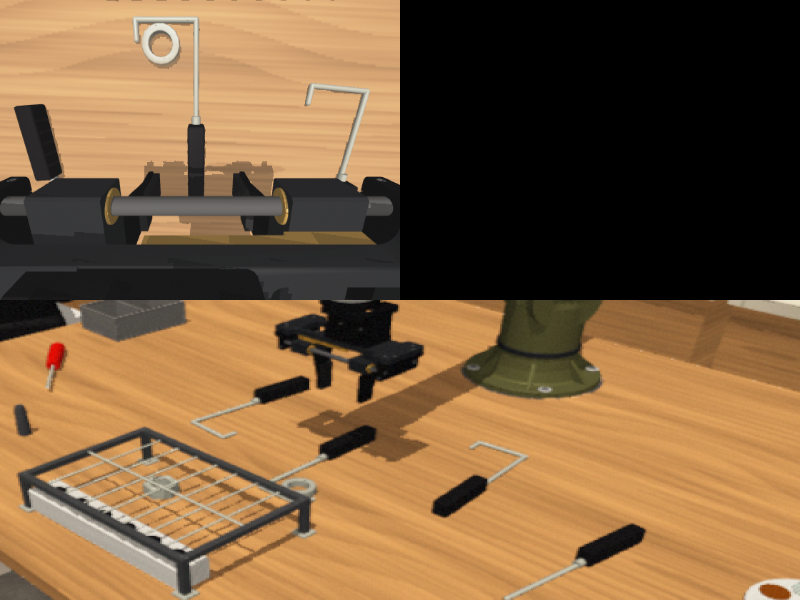

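The rod lies flat and released, with its handle at (196,160) in the wrist panel. The ring lies flat in the hook at (160,44), and the gripper is clear of everything. I'll hand in the job.

```bash
python3 -c "
from h import *
print(workorder.close_job())"
```

```text
the job is handed in; nothing more can be done
None
```

I gripped the rightmost hooked rod by its handle and lifted its hook over the ring under the guard. I lowered it behind the ring and pulled the ring straight out through the open front. Then I laid the rod flat, let go and raised the gripper clear, at about 9.4 s of the 45 s allowed. No verdict was reported.

- **Ring:** measured before release, its centre was about 67 mm in front of the guard's front edge and 66 mm to the left of the guard's middle. The last picture shows it still flat in the hook.
- **Nut:** it is within about 2 mm of its first measured position, which is inside the measuring error.
- **Rod:** the last picture shows it flat on the bench and released, with the robot touching nothing.
- **Disagreements:** early position readings of the same points from the top and scene cameras differed by up to about 11 mm. The hook's reach from the tool came out at 156 to 163 mm, depending on the view. I allowed for this with a clearance of about 20 mm between hook and ring. No check failed.
- **Budget:** I viewed 10 pictures, all of the allowance. The first move call was refused because some rows lacked the "claw" key, and nothing moved.

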